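Ring the alterations bell

TASK

A customer needs the tailor. Several like call bells stand on the counter: ring the one that has the spool of thread in front of it, by pressing its knob gently well down with the fingertips, then let the knob up and draw back clear. Do not lift the bell or push it about, and leave the other bells, the spool and everything else untouched.

Things in the scene. Friction and masses are not known exactly. Their poses are not given: they have to be found in the camera images.
- bell_alterations: loose desk call bell, 77 mm across and 62 mm high, 0.14 kg, a steel dome on a black foot; a white thread spool stands in front of it (on the robot's side, about 80 mm centre to centre). The bells on the counter are alike and are told apart only by what stands in front of them. Origin: centre of the underside, z up
- bell_alterations_top (a point): centre of the top of this bell's press knob, 13 mm across, 62 mm above the counter when up; it moves down with the knob. The dome round it is 46 mm high at most
- bell_alterations_knob (a joint): travel of this bell's knob in m: 0 up, 0.0065 at the bottom, where a buffer stops it; a light spring brings it back up (about 1.2 N per mm, so 3 N at 2.5 mm and 8 N at the bottom). It rings once it is 0.0025 or more down; there is no need to reach the bottom
- bell_collections: loose desk call bell, 77 mm across and 62 mm high, 0.14 kg, a steel dome on a black foot; a bundle of claim tags stands in front of it (on the robot's side, about 80 mm centre to centre). The bells on the counter are alike and are told apart only by what stands in front of them. Origin: centre of the underside, z up
- bell_collections_top (a point): centre of the top of this bell's press knob, 13 mm across, 62 mm above the counter when up; it moves down with the knob. The dome round it is 46 mm high at most
- bell_collections_knob (a joint): travel of this bell's knob in m: 0 up, 0.0065 at the bottom, where a buffer stops it; a light spring brings it back up (about 1.2 N per mm, so 3 N at 2.5 mm and 8 N at the bottom). It rings once it is 0.0025 or more down; there is no need to reach the bottom
- bell_till: loose desk call bell, 77 mm across and 62 mm high, 0.14 kg, a steel dome on a black foot; a till roll stands in front of it (on the robot's side, about 80 mm centre to centre). The bells on the counter are alike and are told apart only by what stands in front of them. Origin: centre of the underside, z up
- bell_till_top (a point): centre of the top of this bell's press knob, 13 mm across, 62 mm above the counter when up; it moves down with the knob. The dome round it is 46 mm high at most
- bell_till_knob (a joint): travel of this bell's knob in m: 0 up, 0.0065 at the bottom, where a buffer stops it; a light spring brings it back up (about 1.2 N per mm, so 3 N at 2.5 mm and 8 N at the bottom). It rings once it is 0.0025 or more down; there is no need to reach the bottom
- thread_spool: loose white thread spool, standing, 28 mm across, 48 mm high; marks the alterations bell. Origin: centre of the underside
- claim_tags: loose banded bundle of white claim tags, lying, 88x48x16 mm, long side (own x) roughly across the robot's view; marks the collections bell. Origin: centre of the underside
- till_roll: loose white till roll, standing, 44 mm across, 79 mm high; marks the till bell. Origin: centre of the underside
- mouse: loose bystander: computer mouse, 105x61x35 mm. Origin: centre of the underside
- tape_dispenser: loose bystander: tape dispenser, 33x138x68 mm. Origin: centre of the underside
- stapler: loose bystander: stapler, 150x36x50 mm. Origin: centre of the underside
- button_box: loose bystander: small carton lying flat, 55x85x30 mm. Origin: centre of the underside
- date_stamp: loose bystander: rubber stamp with an upright wooden handle, 31x52x88 mm. Origin: centre of the underside
Things that resemble listed ones, but are neither listed nor needed, are in the scene too. What is shaped like the bell_alterations but blue or brown is not meant.

How it is judged:
By the outcome, as a careful person would: the job done as asked, in the order asked, and still so for the second after the job is handed in, with the robot touching nothing.
It also fails if it takes over 32 s, if anything falls off the work surface, if the arm or the gripper's body presses on something with over 40 N, if the wrist force passes 120 N, or if a joint passes its speed limit or range.

ROBOT

A 6-joint arm with a two-finger parallel gripper is mounted at the origin on a cart in front of the work surface, level with it; the furniture and walls round the work are solid. World frame = base frame: x ahead of the robot, y to its left, z up, the work surface at z = 0. Lengths are in m, angles in rad, forces in N, time in s.
With the tool pointing down it reaches from about 0.35 to 0.775 m from the base axis. Payload 7.3 kg.
Tool frame: the origin (TCP) lies at the very end of the fingers, on their centre line; the grasp point (between the pads) lies 19 mm behind it; x points along the fingers, y is the direction in which the jaws open and shut, and the axes are right-handed (so a half turn about x gives the same grasp; the last joint's range is limited). The gripper opens to 92 mm and grips with 3 to 60 N. Pads are 19 mm wide; open, the fingers measure 130 mm over their backs; the gripper's body (75 mm by 190 mm) begins 47 mm behind the grasp point.
Start: joints at [1.114, 0.342, 1.524, -0, 1.275, -0.146], TCP at [0.161, 0.5, 0.227] pointing down, gripper open.
Joint ranges: [-2.53, 2.53], [-0.77, 2.02], [0.04, 2.7], [-1, 4.14], [0.28, 2.66], [-3.11, 3.11]. Speed limits (rad/s): [2.57, 2.57, 3.14, 3.14, 3.14, 3.14].

INTERFACE

Orientations are given as [roll, pitch, yaw] about the fixed x, y, z axes, in that order (R = Rz(yaw) Ry(pitch) Rx(roll)).
In Python, from cell import robot gives the robot as it stands.
- The arm moves only by the tool play_rows, never from a script. Its argument "moves" is a list that holds one entry, the list of rows, each a list of 5 numbers: the shift along the tool's x, y, z in m, then the turn about the tool's x in degrees, then the opening, from -1 (shut) to 1 (fully open), so that 0 is half open. A call has exactly 10 rows; each row shifts and turns the pose as measured when the row begins, along the tool's axes as they then stand; what a row does not reach is not made up. A row lasts 1/10 s, in which the tool goes at most 50 mm and 8.59 degrees, less where a joint would pass 70% of its speed; a pose out of reach is approached as far as the arm can. A call with a gripper value outside its range is refused whole. The fingers move at their own pace and stop on an object; "grip_force" is the grip in N (left out, the last holds). Time passes only in rows, so rows that do not move let the fingers close, or fill a call up. It gives the time, the measured TCP pose, the force and the opening at its end, in the units of the state.
- robot.observe(): the state, without advancing time (a new reading comes with each control period).
- robot.read_camera(name): name is "scene" or "top" or "wrist"; returns the picture (420x560x3 uint8, red, green, blue); there is no depth.
- robot.get_calibration(name): a dict with "mtx" (3x3 intrinsics, pixels), "view" (4x4, takes a point from world to camera coordinates). Camera axes: x right, y up, looking along -z (the intrinsics and any distortion apply to the point x, -y, -z); pixel columns grow to the right and rows downward; lengths in m; the calibration is good to about 2 mm. A picture is of the moment at which its call begins: read the wrist's pose just before it. get_calibration takes no time and is no camera call; for the wrist camera it gives the pose at the moment of the call.
- robot.hand_in(): hands the job in, once; it reports no verdict.
Trained networks look in the newest picture that a camera, given by its name, has taken for a name from the list of things; names that differ only in an ending like _2 or _b are one class to them, and where a whole thing is asked for, a point or a joint stands for the part that bears it (a point fixed in the world has none). Each returns a list of dicts, best first, with "score" (0 to 1); they miss things now and then, are a little off and sometimes report something else, mostly with a low value. They report only what shows in the picture. A call takes as long as a camera call. They do not tell look-alikes from the thing itself.
- robot.spot_in(camera, label): "point" ([column, row] in pixels, amid what is visible of it).
The state is a dict: "time": time; "qpos": joint angles; "qvel": joint speeds; "joint_efforts": joint torques, N m; "tool_pos": TCP position; "tool_rot": TCP orientation; "contact_force": force on the tool from outside, world axes, zero at the start; "torque": the same for the moment, N m; "opening": finger opening in m.
Only numpy, scipy, OpenCV 4.12 (cv2) and the standard library are available. Lean on these libraries where they do the work, as an engineer would, in place of code of your own. Each camera call takes 0.05 s, during which the arm holds its last target.

## Working session

There is one attempt and no reset: what is moved stays moved. The work goes in short steps, Python scripts to look and compute and a tool call to move; the robot and the scene stay as the last step left them, time stands still between calls to the robot, and variables do not carry over. Pictures are saved under pics/ and viewed, and the job is handed in when it is done.

Besides the shell and the picture viewer there is one more tool, called after "Emit:" by a JSON object that holds its "method" and its "body", one argument or row to a line. play_rows: Moves the arm, as the interface text tells. Its arguments: {"type":"object","properties":{"moves":{"type":"array"},"grip_force":{"type":"number"}},"required":["moves"]}

```bash
mkdir -p pics; python3 - <<'E'
from cell import robot
import cv2
s=robot.observe(); print(s)
for c in ("scene","top"):
    im=robot.read_camera(c); cv2.imwrite(f"pics/{c}0.png",im[:,:,::-1])
    for l in ("bell_alterations","thread_spool","claim_tags","till_roll"):
        print(c,l,[(d["point"],round(d["score"],2)) for d in robot.spot_in(c,l)])
    print(robot.get_calibration(c))
E
```

```text
{'time': 0.0, 'qpos': array([ 1.11399055e+00,  3.42737693e-01,  1.52502716e+00, -1.09136559e-05,
        1.27539159e+00, -1.45995503e-01]), 'qvel': array([ 5.10542238e-04,  1.02591243e-03,  6.63553493e-04, -1.34212237e-03,
        1.07603402e-04, -3.74594818e-06]), 'joint_efforts': array([-1.80172092e-04, -4.31245673e+01, -2.44222605e+01,  7.17851752e-02,
        5.59513690e-02, -1.25742054e-04]), 'tool_pos': array([0.16035758, 0.49947929, 0.22603365]), 'tool_rot': array([-1.71011843,  1.5692325 , -2.02092552]), 'contact_force': array([ 0.6641812 , -0.24504041,  1.07895914]), 'torque': array([-0.05389501,  0.02500635,  0.00509222]), 'opening': 0.0920019658113944}
scene bell_alterations [([264.8, 207.6], 0.93), ([163.3, 212.0], 0.85), ([279.0, 266.6], 0.71), ([255.3, 237.9], 0.56)]
scene thread_spool [([244.6, 257.6], 0.63)]
scene claim_tags [([323.5, 286.9], 0.89)]
scene till_roll [([193.1, 214.9], 0.97)]
{'mtx': array([[526.33390713,   0.        , 282.60355915],
       [  0.        , 526.33390713, 209.46859303],
       [  0.        ,   0.        ,   1.        ]]), 'view': array([[ 0
[... 194 characters left out ...]
 0.        ,  0.        ,  1.        ]])}
top bell_alterations [([277.2, 236.1], 0.87), ([193.1, 252.4], 0.8), ([314.0, 244.1], 0.78), ([266.4, 203.1], 0.65), ([415.9, 224.2], 0.52)]
top thread_spool []
top claim_tags []
top till_roll [([278.2, 174.7], 0.58), ([223.2, 245.7], 0.52)]
{'mtx': array([[509.60476858,   0.        , 280.60617398],
       [  0.        , 509.60476858, 206.11842486],
       [  0.        ,   0.        ,   1.        ]]), 'view': array([[-0.00711175, -0.99987062, -0.01442776, -0.07264782],
       [ 0.98856611, -0.00920311,  0.15050698, -0.61027813],
       [-0.15062029, -0.01319242,  0.98850366, -1.72733126],
       [ 0.        ,  0.        ,  0.        ,  1.        ]])}
```

View pics/scene0.png

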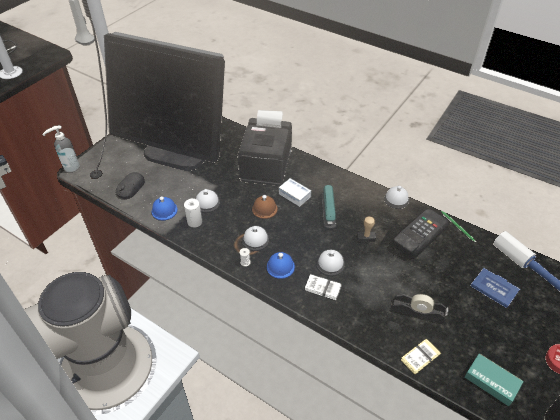

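View pics/top0.png

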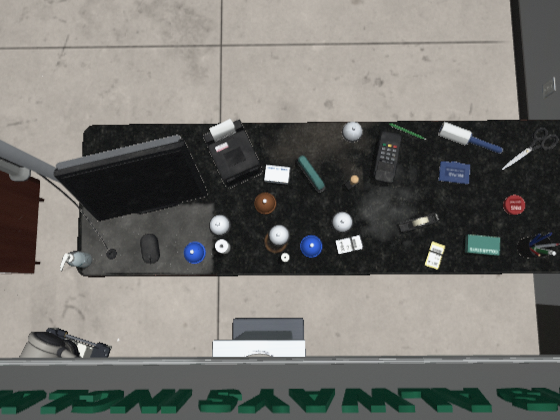

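Scene camera: the spool at (244,257) stands in front of the steel bell at (255,237). In the top view, the spool is at (285,257) and the bell at (279,235). I'll zoom in for the knob.

```bash
python3 - <<'E'
import cv2,numpy as np
a=cv2.imread("pics/scene0.png")[210:280,210:310]; b=cv2.imread("pics/top0.png")[205:275,240:340]
cv2.imwrite("pics/z.png",np.hstack([cv2.resize(x,(400*1,280),interpolation=cv2.INTER_CUBIC) for x in (a,b)]))
E
cat > h.py <<'E'
import numpy as np,cv2
from cell import robot
def ray(cal,p):
    K,V=cal["mtx"],np.array(cal["view"]); R,t=V[:3,:3],V[:3,3]
    d=np.linalg.inv(K)@[p[0],p[1],1]; d=R.T@(d*[1,-1,-1]); return -R.T@t,d
def onz(cal,p,z):
    o,d=ray(cal,p); return o+d*(z-o[2])/d[2]
def proj(cal,X):
    V=np.array(cal["view"]); c=V[:3,:3]@X+V[:3,3]; u=cal["mtx"]@(c*[1,-1,-1]); return u[:2]/u[2]
E
```

```text
(no output)
```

View pics/z.png

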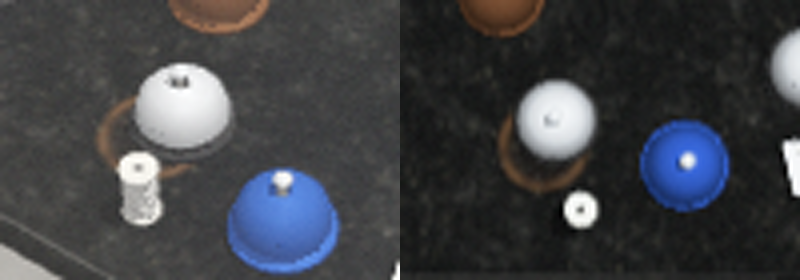

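```bash
python3 - <<'E'
from h import *
s=robot.get_calibration("scene");t=robot.get_calibration("top")
print("knob",onz(s,(254.8,228),.06),onz(t,(278,234.7),.06))
print("dome",onz(t,(279.2,235),.025))
print("spool",onz(s,(244.6,249.5),.048),onz(t,(285,257.5),.048))
for n,p in dict(blue=(311.8,245),brown=(265,203),rollbell=(220,224),roll=(222,246),tagbell=(342,222)).items(): print(n,onz(t,p,.05))
from scipy.spatial.transform import Rotation as R
o=robot.observe(); M=R.from_euler('xyz',o["tool_rot"]).as_matrix(); print(M.round(4),o["tool_pos"])
w=robot.get_calibration("wrist"); V=w["view"]; print("cam in tool",M.T@(-V[:3,:3].T@V[:3,3]-o["tool_pos"]))
d=np.array([.45,-.06,.22])-o["tool_pos"]; print(M.T@d)
E
```

```text
knob [ 0.50897792 -0.07154001  0.06      ] [ 0.50863701 -0.06822198  0.06      ]
dome [ 0.51089419 -0.07174332  0.025     ]
spool [ 0.43858347 -0.08717747  0.048     ] [ 0.43133871 -0.09145351  0.048     ]
blue [ 0.4731997  -0.18368035  0.05      ]
brown [ 0.62046802 -0.02354809  0.05      ]
rollbell [0.54840515 0.13232863 0.05      ]
roll [0.4722914  0.12462267 0.05      ]
tagbell [ 0.55163858 -0.28902333  0.05      ]
[[ 0.      0.3058  0.9521]
 [ 0.      0.9521 -0.3058]
 [-1.      0.      0.    ]] [0.16053809 0.49986363 0.22670637]
cam in tool [-0.1584255  -0.00030546 -0.06985846]
[ 0.00670069 -0.444525    0.44680317]
```

Emit:
{"method": "play_rows", "body": {
  "moves": [
    [[0,-0.03,0.03,0,-1],[0,-0.03,0.03,0,-1],[0,-0.03,0.03,0,-1],[0,-0.03,0.03,0,-1],[0,-0.03,0.03,0,-1],[0,-0.03,0.03,0,-1],[0,-0.03,0.03,0,-1],[0,-0.03,0.03,0,-1],[0,-0.03,0.03,0,-1],[0,-0.03,0.03,0,-1]]
  ],
  "grip_force": 15
}}

```text
time: 1.5
tool_pos: [0.3599, 0.1137, 0.227]
tool_rot: [0.884, 1.564, 0.584]
contact_force: [-0.3, 0.4, -0.6]
opening: 0.0163
```

Emit:
{"method": "play_rows", "body": {
  "moves": [
    [[0,-0.017,0.02,0,-1],[0,-0.017,0.02,0,-1],[0,-0.017,0.02,0,-1],[0,-0.017,0.02,0,-1],[0,-0.017,0.02,0,-1],[0,-0.017,0.02,0,-1],[0,-0.017,0.02,0,-1],[0,-0.003,0.005,0,-1],[0,0,0,0,-1],[0,0,0,0,-1]]
  ]
}}

```text
time: 2.5
tool_pos: [0.4666, -0.0579, 0.2281]
tool_rot: [0.682, 1.561, 0.372]
contact_force: [0.1, 0.5, -0.1]
opening: 0.0004
```

```bash
python3 - <<'E'
from h import *
from scipy.spatial.transform import Rotation as R
o=robot.observe(); cal=robot.get_calibration("wrist"); im=robot.read_camera("wrist"); cv2.imwrite("pics/w1.png",im[:,:,::-1])
print(o["tool_pos"],o["opening"],o["contact_force"]); print(R.from_euler('xyz',o["tool_rot"]).as_matrix().round(4))
for l in ("bell_alterations","thread_spool"):
    for d in robot.spot_in("wrist",l): print(l,d["point"],d["score"],onz(cal,d["point"],.04))
print(proj(cal,np.array([.509,-.07,.062])))
E
```

```text
[ 0.46659797 -0.05790622  0.22812171] 0.0004346937333815011 [ 0.12260838  0.49823482 -0.09553574]
[[ 0.0093  0.3045  0.9525]
 [ 0.0036  0.9525 -0.3046]
 [-1.      0.0063  0.0078]]
bell_alterations [161.4, 221.5] 0.87 [ 0.47047395 -0.17338349  0.04      ]
bell_alterations [539.7, 74.1] 0.85 [0.44611932 0.19066052 0.04      ]
bell_alterations [273.7, 218.6] 0.76 [ 0.50067241 -0.06975578  0.04      ]
thread_spool [228.7, 155.4] 0.92 [ 0.43036485 -0.09052233  0.04      ]
[276.26634297 234.15440696]
```

View pics/w1.png

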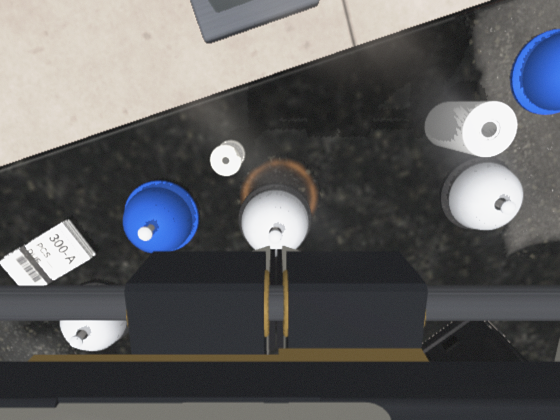

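The wrist view shows the knob at (277,236), right where (0.509,-0.070) projects, with the spool at (229,157). All three cameras agree, so I'm moving above the knob.

Emit:
{"method": "play_rows", "body": {
  "moves": [
    [[0,0,0.014,0,-1],[0,0,0.014,0,-1],[0,0,0.014,0,-1],[0.025,0,0,0,-1],[0.03,0,0,0,-1],[0.03,0,0,0,-1],[0.03,0,0,0,-1],[0.02,0,0,0,-1],[0,0,0,0,-1],[0,0,0,0,-1]]
  ]
}}

```text
time: 3.65
tool_pos: [0.509, -0.0629, 0.0933]
tool_rot: [0.463, 1.555, 0.165]
contact_force: [1.0, 0.1, 0.1]
opening: 0.0006
```

```bash
cat > look.py <<'E'
import sys
from h import *
from scipy.spatial.transform import Rotation as R
o=robot.observe(); cal=robot.get_calibration("wrist"); im=robot.read_camera("wrist"); cv2.imwrite(f"pics/{sys.argv[1]}.png",im[:,:,::-1])
M=R.from_euler('xyz',o["tool_rot"]).as_matrix()
print(o["time"],o["tool_pos"],o["contact_force"]); print(M.round(4))
print("shift to knob top",M.T@(np.array([.509,-.070,.062])-o["tool_pos"]))
print("tip px",proj(cal,o["tool_pos"]),"knob px",proj(cal,np.array([.509,-.07,.062])))
E
python3 look.py w2
```

```text
3.65 [ 0.509001   -0.06290695  0.09326826] [0.97790342 0.13227471 0.0812911 ]
[[ 0.016   0.2939  0.9557]
 [ 0.0027  0.9558 -0.294 ]
 [-0.9999  0.0072  0.0145]]
shift to knob top [ 0.03124528 -0.00700627  0.00163091]
tip px [276.15431264 265.26965081] knob px [262.99213202 244.26975091]
```

View pics/w2.png

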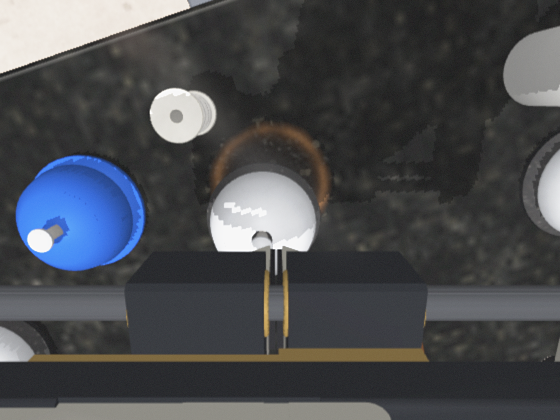

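```bash
python3 - <<'E'
import cv2
a=cv2.imread("pics/w2.png")[200:290,210:330]; cv2.imwrite("pics/z2.png",cv2.resize(a,(800,600),interpolation=cv2.INTER_CUBIC))
E
```

```text
(no output)
```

View pics/z2.png

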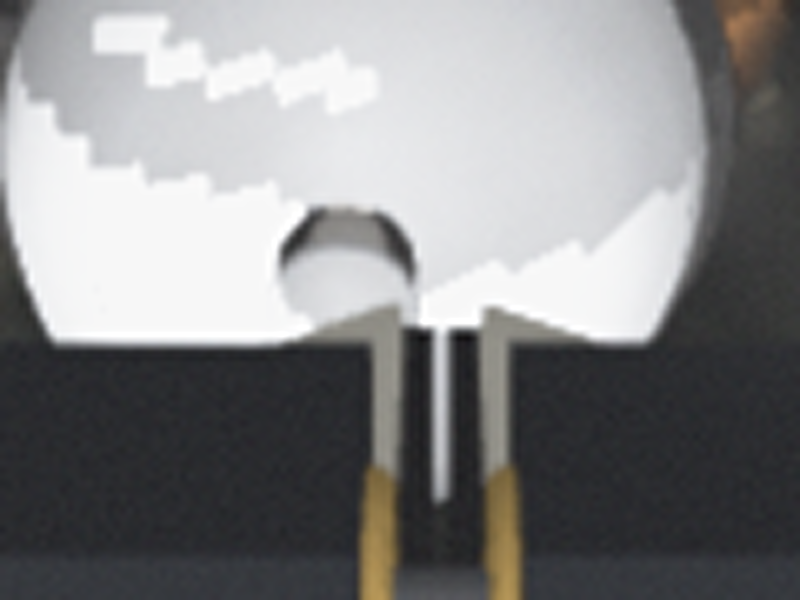

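Emit:
{"method": "play_rows", "body": {
  "moves": [
    [[0,-0.007,0.002,0,-1],[0.01,0,0,0,-1],[0.01,0,0,0,-1],[0.004,0,0,0,-1],[0,0,0,0,-1],[0,0,0,0,-1],[0,0,0,0,-1],[0,0,0,0,-1],[0,0,0,0,-1],[0,0,0,0,-1]]
  ]
}}

```text
time: 4.7
tool_pos: [0.5116, -0.0713, 0.0713]
tool_rot: [0.321, 1.548, 0.022]
contact_force: [-0.4, -0.6, 0.2]
opening: 0.0005
```

```bash
python3 look.py w3
```

```text
4.7 [ 0.51159976 -0.07131117  0.07125104] [-0.3694696  -0.56026145  0.18071273]
[[ 2.320e-02  2.936e-01  9.556e-01]
 [ 5.000e-04  9.559e-01 -2.937e-01]
 [-9.997e-01  7.300e-03  2.210e-02]]
shift to knob top [ 0.00918883  0.00042225 -0.00307355]
tip px [276.21067895 265.3478504 ] knob px [277.07943314 251.48768864]
```

View pics/w3.png

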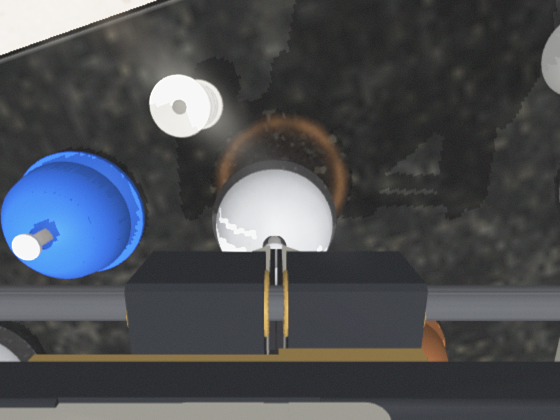

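Lateral alignment is good. I'll correct 3 mm in tool z and press in small steps.

Emit:
{"method": "play_rows", "body": {
  "moves": [
    [[0,0,-0.003,0,-1],[0.004,0,0,0,-1],[0.003,0,0,0,-1],[0.002,0,0,0,-1],[0.002,0,0,0,-1],[0.001,0,0,0,-1],[0.001,0,0,0,-1],[0,0,0,0,-1],[0,0,0,0,-1],[0,0,0,0,-1]]
  ]
}}

```text
time: 5.75
tool_pos: [0.5088, -0.0704, 0.0581]
tool_rot: [0.31, 1.547, 0.013]
contact_force: [-2.0, -0.2, 4.7]
opening: 0.0004
```

```bash
python3 look.py w4
```

```text
5.75 [ 0.5088099  -0.07035582  0.05812984] [-2.00764375 -0.19871831  4.68013782]
[[ 2.380e-02  2.935e-01  9.557e-01]
 [ 3.000e-04  9.559e-01 -2.936e-01]
 [-9.997e-01  7.300e-03  2.260e-02]]
shift to knob top [-0.00386444  0.00042403  0.00016479]
tip px [276.17046309 265.25267275] knob px [277.13494416 269.14231563]
```

View pics/w4.png

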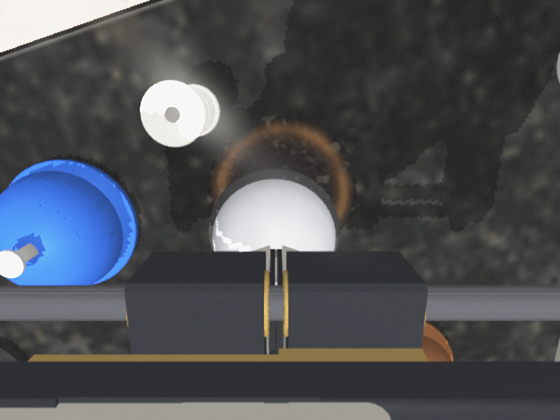

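Contact is 4.7 N at about 3.9 mm down. I'll press about 1 mm further for margin, then rise straight up.

Emit:
{"method": "play_rows", "body": {
  "moves": [
    [[0.001,0,0,0,-1],[0,0,0,0,-1],[0,0,0,0,-1],[-0.002,0,0,0,-1],[-0.003,0,0,0,-1],[-0.004,0,0,0,-1],[-0.01,0,0,0,-1],[-0.03,0,0,0,-1],[-0.04,0,0,0,-1],[-0.03,0,0,0,-1]]
  ]
}}

```text
time: 6.8
tool_pos: [0.5035, -0.0697, 0.1771]
tool_rot: [0.516, 1.556, 0.218]
contact_force: [0.8, -1.2, 0.2]
opening: 0.0003
```

Emit:
{"method": "play_rows", "body": {
  "moves": [
    [[-0.03,0,-0.01,0,-1],[-0.02,0,-0.02,0,-1],[0,0,-0.02,0,-1],[0,0,-0.01,0,-1],[0,0,0,0,-1],[0,0,0,0,-1],[0,0,0,0,-1],[0,0,0,0,-1],[0,0,0,0,-1],[0,0,0,0,-1]]
  ]
}}

```text
time: 7.8
tool_pos: [0.4473, -0.0531, 0.2347]
tool_rot: [0.291, 1.545, -0.008]
contact_force: [-0.2, 0.0, 0.5]
opening: 0.0005
```

```bash
python3 look.py w5; python3 - <<'E'
from h import *
im=robot.read_camera("scene")[:,:,::-1]; cv2.imwrite("pics/s5.png",im)
a=cv2.imread("pics/scene0.png")
cv2.imwrite("pics/z5.png",np.hstack([cv2.resize(x[180:300,140:360],(400,218)) for x in (a,im)]))
E
```

```text
7.8 [ 0.4472934  -0.05309813  0.23465975] [-0.1789736   0.02363163  0.49983934]
[[ 2.540e-02  2.942e-01  9.554e-01]
 [-2.000e-04  9.557e-01 -2.943e-01]
 [-9.997e-01  7.300e-03  2.430e-02]]
shift to knob top [0.17417206 0.00074538 0.05973531]
tip px [276.17914325 265.29201542] knob px [276.64946524 248.52105726]
```

View pics/w5.png

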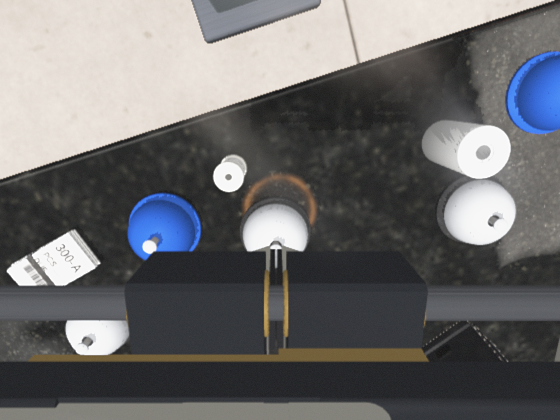

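View pics/z5.png

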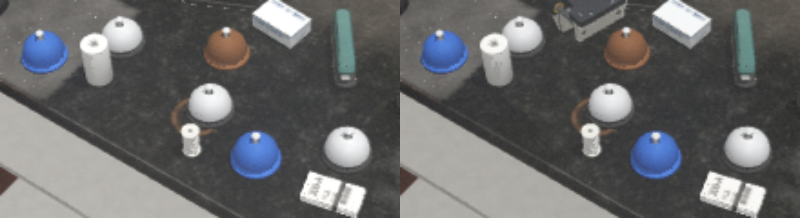

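The bell, spool and neighbouring items look unmoved between the before and after views, the knob is up, and the arm is clear. Handing in.

```bash
python3 -c "
from cell import robot
print(robot.hand_in())"
```

```text
the job is handed in; nothing more can be done
None
```

I rang the alterations bell, the steel one with the thread spool in front of it, and handed the job in at about 8 s of the 32 s allowed. There is no direct reading of the knob's travel, so the ring is inferred from tip height and force.

- **Finding it:** The scene, top and wrist cameras agreed on the knob at about (0.509, -0.070).
- **Pressing:** I pressed with shut fingertips. The last reading was 4.7 N at tip height 0.058 m, about 3.9 mm down and past the 2.5 mm needed. I then commanded about 1 mm more without reading the force.
- **Drawing back:** I lifted straight up, then drew back to z = 0.235 m, where the force read about zero.
- **Last checks:** The before and after scene pictures show the bell with its knob up. The spool and the neighbouring bells and items in that view are where they were. I didn't compare the rest of the counter, but the arm did not go near it.

No check failed. The spotter missed the spool in the top view, so I located it there by eye. Its position from the scene and top views differed by about 8 mm, which did not affect the choice of bell.

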